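# Fit the blue pouch template on the film-cutting board

## Robot

A 6-joint arm with a two-finger parallel gripper is mounted at the origin on the work surface. World frame = base frame: x ahead of the robot, y to its left, z up, the work surface at z = 0. Lengths are in m, angles in rad, forces in N, time in s.
With the tool pointing down it reaches from about 0.3 to 0.825 m from the base axis. Payload 5.4 kg.
Tool frame: the origin (TCP) lies at the very end of the fingers, on their centre line; the grasp point (between the pads) lies 19 mm behind it; z points along the fingers, x is the direction in which the jaws open and shut, and the axes are right-handed (so a half turn about z gives the same grasp; the last joint's range is limited). The gripper opens to 92 mm and grips with 3 to 60 N. Pads are 20 mm wide; open, the fingers measure 128 mm over their backs; the gripper's body (75 mm by 189 mm) begins 69 mm behind the grasp point.
Start: joints at [0.923, 0.158, 1.597, -0, 1.386, -0.21], TCP at [0.244, 0.521, 0.215] pointing down, gripper open.
Joint ranges: [-2.91, 2.91], [-0.94, 2.29], [0.18, 2.7], [-1.29, 4.43], [0.17, 2.64], [-3, 3]. Speed limits (rad/s): [2.57, 2.57, 3.14, 3.14, 3.14, 3.14].

## Interface

Orientations are given as a unit quaternion [w, x, y, z].
In Python, from workcell import bot, imaging, job gives the robot as it stands.
- The arm moves only by the shell command python3 -m pendant 'ROWS'. ROWS is JSON, a list of rows, each a list of 5 numbers: the gripper's target within -1 to 1 (fully open at 1, half-way at 0, shut at -1), then the shift along the tool's x, y, z in mm, then the turn about the tool's z in rad. In form: [[hand, tx, ty, tz, yaw], ...]. A call has 1 to 20 rows; each row shifts and turns the commanded pose from where the row before left it, along the tool's axes as they then stand; what a row does not reach is not made up. A row lasts 1/10 s, in which the tool goes at most 50 mm and 8.59 degrees, less where a joint would pass 70% of its speed; a pose out of reach is approached as far as the arm can. A call with a gripper value outside its range is refused whole. The fingers move at their own pace and stop on an object; the grip force is fixed at half the most. Time passes only in rows, so rows that do not move let the fingers close. It gives the time, the measured TCP pose, the force and the opening at its end, in the units of the state.
- bot.state(): the state, without advancing time (a new reading comes with each control period).
- imaging.get_image(name): name is "scene" or "top" or "wrist"; returns a dict with "img" (420x560x3 uint8, red, green, blue), "depth" (420x560 float32, m along the optical axis (not along the pixel's ray), 0 where there is no reading), "fx", "fy", "cx", "cy" (pixels), "position" and "orientation" of the camera in the world. Camera axes: x right, y up, looking along -z (the intrinsics and any distortion apply to the point x, -y, -z); pixel columns grow to the right and rows downward; lengths in m; the calibration is good to about 2 mm. A picture is of the moment at which its call begins.
- job.sign_off(): hands the job in, once; it reports no verdict.
Trained networks look in the newest picture that a camera, given by its name, has taken for a name from the list of things; names that differ only in an ending like _2 or _b are one class to them, and where a whole thing is asked for, a point or a joint stands for the part that bears it (a point fixed in the world has none). Each returns a list of dicts, best first, with "confidence" (0 to 1); they miss things now and then, are a little off and sometimes report something else, mostly with a low value. They report only what shows in the picture. A call takes as long as a camera call. They do not tell look-alikes from the thing itself.
- imaging.look_for(name, camera): "position" ([row, column] in pixels, amid what is visible of it).
- imaging.regions_of(name, camera): "mask" (420x560 bool, what is visible of it) and "position" ([row, column] in pixels, amid what is visible of it).
The state is a dict: "time_s": time; "qpos": joint angles; "qd": joint speeds; "tau": joint torques, N m; "tool_pos": TCP position; "orientation": TCP orientation; "wrist_force": force on the tool from outside, world axes, zero at the start; "torque": the same for the moment, N m; "width": finger opening in m.
Only numpy, scipy, OpenCV 4.12 (cv2) and the standard library are available. Lean on these libraries where they do the work, as an engineer would, in place of code of your own. Each camera call takes 0.05 s, during which the arm holds its last target. There are 200 camera calls.

## Task

On the packaging shop's cutting board, slide the blue template off the raised wooden deck until its round hole is over the brass pin, and let it drop so that it lies flat on the white board with the pin standing in its hole and its edges square with the board. Slide it across rather than lifting it high into the air, and leave the red template where it lies.

Things in the scene. Friction and masses are not known exactly. Their poses are not given: they have to be found in the camera images.
- jig: Fixed board, 340 (x) by 380 mm (y). Origin: axis of its upright brass pin, at table level; z up, x points away from the raised wooden deck. White top 10 mm above the table, x = -108 to 62. Pin: 20 mm across, its top 22 mm above the table. Deck: x = -278 to -108, full width, its top 24 mm above the table, so a template slides over the pin with 2 mm to spare and then drops 14 mm.
- blue_template: Loose blue plate, 110 x 90 x 6 mm, about 0.16 kg, flat on the deck. Origin: centre of its round 40 mm through hole, at the underside; z up; plate x = -80 to 30, y = -45 to 45 mm. Black upright grip block on it at x = -55, y = 0: 36 (x) by 20 mm (y), from 6 to 46 mm above the underside. At the start its x is within 20 degrees of the board's x; squared on the pin it is 28 mm clear of the deck.
- red_template: Loose red plate, same shape, size and frame as the blue one, beside it on the deck (left or right). To be left alone.
Mind the look-alikes: they are no part of the job. Of the things that look like the blue_template, the middle-sized one is meant.

How it is judged:
By the outcome, as a careful person would: the job done as asked, in the order asked, and still so for the second after the job is handed in, with the robot touching nothing.
It also fails if it takes over 35 s, if anything falls off the work surface, if the arm or the gripper's body presses on something with over 40 N, if the wrist force passes 120 N, or if a joint passes its speed limit or range.

## Working session

There is one attempt and no reset: what is moved stays moved. The work goes in short steps, Python scripts to look and compute and a shell command to move; the robot and the scene stay as the last step left them, time stands still between calls to the robot, and variables do not carry over. Pictures are saved under pics/ and viewed, about 8 in all and at most 12, crops included, and the job is handed in when it is done.

```bash
ls; mkdir -p pics
cat > h.py <<'E'
import numpy as np, cv2
from workcell import bot, imaging, job
from scipy.spatial.transform import Rotation as R
def rot(q): return R.from_quat([q[1],q[2],q[3],q[0]]).as_matrix()
def snap(n,f=None):
    d=imaging.get_image(n)
    if f: cv2.imwrite('pics/'+f,cv2.cvtColor(d['img'],cv2.COLOR_RGB2BGR))
    return d
def cloud(d):
    h,w=d['depth'].shape; v,u=np.mgrid[:h,:w]; z=d['depth']
    p=np.stack([(u-d['cx'])/d['fx']*z,-(v-d['cy'])/d['fy']*z,-z],-1)
    return p@rot(d['orientation']).T+np.array(d['position'])
E
python3 - <<'E'
from h import *
t=snap('top','top.png'); 
print({k:v for k,v in t.items() if k not in('img','depth')})
for n in ['blue_template','red_template','jig']:
    for r in imaging.regions_of(n,'top'):
        m=r['mask']; P=cloud(t)[m&(t['depth']>0)]
        print(n,r['confidence'],r['position'],m.sum(),np.median(P,0).round(3))
s=snap('scene','scene.png')
cv2.imwrite('pics/both.png',cv2.resize(np.hstack([cv2.imread('pics/top.png'),cv2.imread('pics/scene.png')]),(800,300)))
print(bot.state())
E
```

```text
pics
{'fx': 514.975314854883, 'fy': 514.975314854883, 'cx': 285.35046799440414, 'cy': 208.34977619290981, 'position': array([0.3363292 , 0.02731499, 1.09400955]), 'orientation': array([ 0.71087231,  0.06344859, -0.04624621, -0.69892497])}
blue_template 0.95 [206.9, 294.7] 2115 [0.498 0.038 0.03 ]
blue_template 0.9 [184.5, 203.4] 1101 [0.555 0.231 0.004]
blue_template 0.8 [311.4, 207.5] 4300 [0.289 0.212 0.008]
red_template 0.81 [210.6, 378.0] 2048 [ 0.498 -0.135  0.03 ]
jig 0.6 [165.1, 339.6] 23408 [ 0.604 -0.054  0.012]
{'time_s': 0.25, 'qpos': array([ 9.22916430e-01,  1.58695301e-01,  1.59758623e+00, -5.68331017e-06,
        1.38619988e+00, -2.10085119e-01]), 'qd': array([-0.00019462, -0.00159611, -0.00310543,  0.00242836, -0.0012484 ,
       -0.00029577]), 'tau': array([-2.15506097e-04, -3.85193539e+01, -3.21859932e+01,  7.00376183e-02,
        3.52269772e-02, -9.50664707e-05]), 'tool_pos': array([0.24359077, 0.52051432, 0.21414125]), 'orientation': array([ 1.57668992e-04,  8.43783747e-01,  5.36683138e-01, -4.15476271e-04]), 'wrist_force': array([-0.15216752,  0.66044512, -0.16385937]), 'torque': array([ 0.03612954, -0.00529241,  0.0018882 ]), 'width': 0.09157085531046581}
```

View pics/top.png

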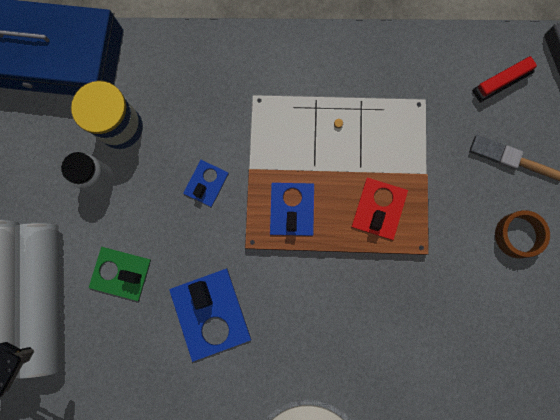

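View pics/scene.png

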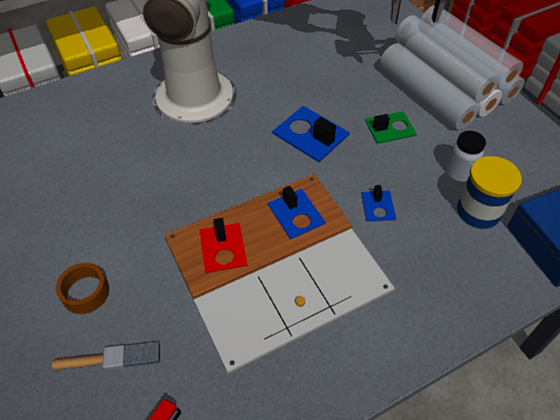

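The target is the blue plate on the deck at about (207,293), with its hole at (197,292) and the grip block at (221,291). The pin is at (124,338), and the red plate sits to the right at (210,378). The other two blue plates, one small and one large, are lying on the table. Next I'll measure the poses.

```bash
cat >> h.py <<'E'
def ray(d,uv,z):
    uv=np.atleast_2d(uv).astype(float)
    r=np.stack([(uv[:,0]-d['cx'])/d['fx'],-(uv[:,1]-d['cy'])/d['fy'],-np.ones(len(uv))],-1)@rot(d['orientation']).T
    p=np.array(d['position']); return (p+r*((z-p[2])/r[:,2:]))[:,:2]
def proj(d,P):
    q=(np.atleast_2d(P)-np.array(d['position']))@rot(d['orientation'])
    return np.stack([d['cx']+d['fx']*q[:,0]/-q[:,2],d['cy']-d['fy']*q[:,1]/-q[:,2]],-1)
def plate(d,ztop,near,zb):
    """blue plate nearest world xy 'near': outline rect, hole, block"""
    a=d['img'].astype(int); m=((a[...,2]>a[...,0]+50)&(a[...,2]>90)).astype(np.uint8)
    n,l,s,c=cv2.connectedComponentsWithStats(m)
    k=min([i for i in range(1,n) if s[i,4]>300],key=lambda i:np.hypot(*(ray(d,c[i],ztop)[0]-near)))
    mm=(l==k).astype(np.uint8)
    cs,h=cv2.findContours(mm,cv2.RETR_CCOMP,cv2.CHAIN_APPROX_NONE)
    o=max(cs,key=cv2.contourArea); 
    w=(ray(d,o[:,0],ztop)*1000).astype(np.float32)
    print('rect',cv2.minAreaRect(w), 'bbox',s[k])
    for q,hh in zip(cs,h[0]):
        if hh[3]>=0 and len(q)>8:
            wq=(ray(d,q[:,0],ztop)*1000).astype(np.float32); print('hole', cv2.minEnclosingCircle(wq), cv2.fitEllipse(wq), len(q))
    return mm
E
python3 - <<'E'
from h import *
for n in ['top','scene']:
    d=snap(n); a=d['img'].astype(int); P=cloud(d)
    print(n); plate(d,.030,(.5,.04),.07)
    # white board
    w=((a.min(-1)>120)&(a.max(-1)-a.min(-1)<40)&(abs(P[...,2]-.01)<.012)&(P[...,0]>.45)&(P[...,0]<.8)).astype(np.uint8)
    w=cv2.morphologyEx(w,cv2.MORPH_CLOSE,np.ones((9,9)))
    nn,l,s,c=cv2.connectedComponentsWithStats(w); k=1+s[1:,4].argmax()
    o=max(cv2.findContours((l==k).astype(np.uint8),cv2.RETR_EXTERNAL,cv2.CHAIN_APPROX_NONE)[0],key=cv2.contourArea)
    print('white',cv2.minAreaRect((ray(d,o[:,0],.010)*1000).astype(np.float32)))
    pin=((a[...,0]>a[...,2]+50)&(a[...,0]>110)&(l!=0)|False)
    x0,y0,ww,h,_=s[k]
    hull=np.zeros_like(w); cv2.fillPoly(hull,[o],1); hull=cv2.erode(hull,np.ones((11,11)))
    pin=((a[...,0]>a[...,2]+50)&(hull>0)); v,u=np.nonzero(pin); print('pin px',len(u),u.mean(),v.mean(),ray(d,[u.mean(),v.mean()],.022)*1000, 'depth z',P[pin].mean(0))
    k=((a.max(-1)<60)&(P[...,2]>.055)&(P[...,2]<.09)&(abs(P[...,0]-.47)<.05)&(abs(P[...,1]-.04)<.05))
    print('block top',k.sum(),P[k].mean(0), cv2.minAreaRect((P[k][:,:2]*1000).astype(np.float32)), np.percentile(P[k][:,2],[5,50,95]))
    k=(abs(P[...,0]-.52)<.2)&(abs(P[...,1]+.05)<.03)
    for x in (.43,.45,.46,.55): 
        kk=(abs(P[...,0]-x)<.01)&(abs(P[...,1]+.05)<.02); print(x,np.median(P[kk][:,2]))
E
```

```text
top
rect ((502.9310302734375, 41.820858001708984), (108.30646514892578, 89.49962615966797), 0.5974869132041931) bbox [ 270  183   44   52 1675]
hole ((527.5203857421875, 41.01679611206055), 22.38490867614746) ((527.5147094726562, 41.23240661621094), (42.35532760620117, 43.21733093261719), 45.897396087646484) 57
white ((672.674560546875, -55.5001220703125), (380.56219482421875, 167.41140747070312), 89.10467529296875)
pin px 58 338.13793103448273 122.5 [[693.26113791 -55.40779683]] depth z [ 0.69355527 -0.05547442  0.0211193 ]
block top 168 [0.47233926 0.04168901 0.06962294] ((472.05572509765625, 41.05638122558594), (35.52058029174805, 18.179475784301758), 0.9993835687637329) [0.06646514 0.06956567 0.07261503]
0.43 0.023272544027917563
0.45 0.023503585478984346
0.46 0.0232934834621199
0.55 0.023532235441582672
scene
rect ((504.7437438964844, 39.74798583984375), (90.18472290039062, 111.54377746582031), 89.725341796875) bbox [ 268  189   58   50 1232]
hole ((529.7938842773438, 39.33657455444336), 21.778244018554688) ((529.9967651367188, 39.17958068847656), (40.87290573120117, 41.838226318359375), 149.72396850585938) 47
white ((672.1405639648438, -56.623992919921875), (381.64276123046875, 171.962890625), 89.19161987304688)
pin px 76 300.0 300.61842105263156 [[696.4144995  -58.19277547]] depth z [ 0.69630846 -0.05812425  0.02178985]
block top 166 [0.47852229 0.03660939 0.06817987] ((475.9073486328125, 37.749366760253906), (20.34048843383789, 40.50825500488281), 88.6109619140625) [0.05733158 0.07005426 0.07360768]
0.43 0.02522853588131363
0.45 0.025414789274854632
0.46 0.025104598001215783
0.55 0.024770082683513328
```

```bash
python3 -m pendant '[[1,0,0,0,-0.14],[1,0,0,0,-0.14],[1,0,0,0,-0.14],[1,0,0,0,-0.022],[1,-30,14.4,0,0],[1,-30,14.4,0,0],[1,-30,14.4,0,0],[1,-30,14.4,0,0],[1,-30,14.4,0,0],[1,-30,14.4,0,0],[1,-30,14.4,0,0],[1,-30,14.4,0,0],[1,-30,14.4,0,0],[1,-30,14.4,0,0],[1,-30,14.4,0,0],[1,-30,14.4,0,0],[1,-30,14.4,0,0],[1,-30,14.4,0,0],[1,-30,14.4,0,0],[1,-30,14.4,0,0]]'; python3 -m pendant '[[1,0,0,0,0],[1,0,0,0,0]]'
python3 - <<'E'
from h import *
d=snap('wrist','w1.png'); s=bot.state(); print(s['tool_pos']); X=rot(s['orientation']); print(np.degrees(np.arctan2(X[1,0],X[0,0])),X[:,2])
a=d['img'].astype(int); P=cloud(d)
k=((a.max(-1)<70)&(P[...,2]>.06)&(P[...,2]<.08)&(abs(P[...,0]-.47)<.05)&(abs(P[...,1]-.04)<.05))
print(k.sum(), P[k].mean(0) if k.any() else '', cv2.minAreaRect((P[k][:,:2]*1000).astype(np.float32)) if k.any() else '')
plate(d,.03,(.5,.04),0)
E
```

```text
time_s: 2.35
tool_pos: [0.4767, 0.0404, 0.2148]
orientation: [0.0, 0.707, 0.707, 0.0]
wrist_force: [1.0, 0.2, 0.8]
width: 0.0918
time_s: 2.55
tool_pos: [0.4761, 0.0416, 0.2145]
orientation: [-0.0, 0.707, 0.707, 0.0]
wrist_force: [0.8, 0.5, 0.1]
width: 0.092
[0.47587933 0.04219593 0.21449287]
90.15567555445453 [-4.32964581e-04  5.27516706e-04 -9.99999767e-01]
746 [0.47265395 0.0408536  0.07036969] ((473.98455810546875, 41.096702575683594), (19.558815002441406, 36.099002838134766), 89.42518615722656)
rect ((504.4488830566406, 40.690486907958984), (89.90029907226562, 110.11454010009766), 89.64311218261719) bbox [ 232  165   83   95 5763]
hole ((528.97412109375, 40.45273971557617), 21.302854537963867) ((529.021728515625, 40.437225341796875), (41.07366180419922, 41.27798843383789), 83.506591796875) 98
hole ((480.4560241699219, 41.458106994628906), 26.055395126342773) ((480.5693359375, 40.85435485839844), (26.38890266418457, 58.0581169128418), 88.21015167236328) 120
```

View pics/w1.png

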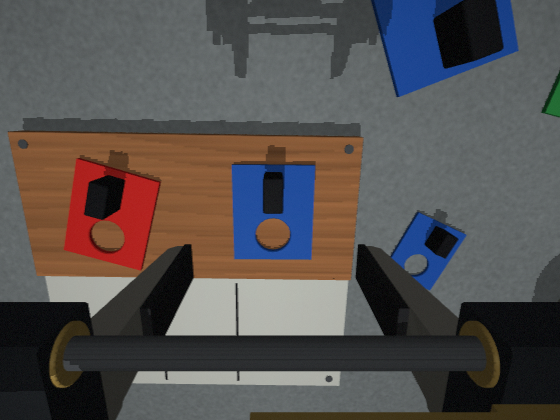

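The wrist view confirms the blue plate is centred between the fingers, with its block at about (193,273) and its hole at (234,273), almost square with the deck. I'll descend and grip.

```bash
python3 -m pendant '[[1,-1,-2,25,0],[1,0,0,25,0],[1,0,0,25,0],[1,0,0,25,0],[1,0,0,25,0],[1,0,0,20,0],[1,0,0,15,0],[1,0,0,10,0],[1,0,0,4,0],[1,0,0,0,0],[1,0,0,0,0]]'; python3 -m pendant '[[-1,0,0,0,0],[-1,0,0,0,0],[-1,0,0,0,0],[-1,0,0,0,0],[-1,0,0,0,0],[-1,0,0,0,0],[-1,0,0,0,0],[-1,0,0,0,0]]'
```

```text
time_s: 3.7
tool_pos: [0.4748, 0.0409, 0.0414]
orientation: [0.001, 0.706, 0.709, 0.0]
wrist_force: [0.1, -0.5, 0.2]
width: 0.0921
time_s: 4.5
tool_pos: [0.4742, 0.0407, 0.0406]
orientation: [-0.0, 0.706, 0.709, -0.0]
wrist_force: [0.4, 0.1, -0.0]
width: 0.03
```

```bash
python3 -m pendant '[[-1,0,0,0,0],[-1,0,0,0,0],[-1,0,0,0,0],[-1,0,0,0,0],[-1,0,0,0,0]]'
```

```text
time_s: 5.0
tool_pos: [0.4742, 0.0407, 0.0406]
orientation: [0.0, 0.706, 0.709, -0.0]
wrist_force: [-0.8, -0.2, 0.7]
width: 0.0198
```

Gripped: the width is 19.8 mm. I'll slide it 166 mm along x and -97 mm along y, lifting under 1 mm so it doesn't drag on the pin.

```bash
python3 -m pendant '[[-1,0,0,-0.8,0],[-1,0,6,0,0],[-1,0,12,0,0],[-1,0,12,0,0],[-1,0,12,0,0],[-1,0,12,0,0],[-1,-6,10,0,0.01],[-1,-8,9,0,0],[-1,-8,9,0,0],[-1,-8,9,0,0],[-1,-8,9,0,0],[-1,-8,9,0,0],[-1,-8,9,0,0],[-1,-8,9,0,0],[-1,-8,9,0,0],[-1,-9,9,0,0],[-1,-9,9,0,0],[-1,-9,9,0,0],[-1,0,0,0,0],[-1,0,0,0,0]]'
python3 - <<'E'
from h import *
ims=[]
for n in ['wrist','top','scene']:
    d=snap(n,n+'2.png'); print(n); plate(d,.0305,(.67,-.055),0)
    a=d['img'].astype(int)
    c=proj(d,[[.694,-.056,.022]])[0]; v,u=np.mgrid[:420,:560]
    k=(np.hypot(u-c[0],v-c[1])<30)&(a[...,0]>a[...,2]+50)&(a[...,0]>100)
    if k.any(): print('pin',k.sum(),ray(d,[u[k].mean(),v[k].mean()],.022)*1000)
    x,y=np.clip(c.astype(int),[100,75],[459,344]); ims.append(cv2.resize(cv2.cvtColor(d['img'][y-75:y+75,x-100:x+100],cv2.COLOR_RGB2BGR),(400,300)))
cv2.imwrite('pics/c2.png',np.vstack([np.hstack(ims[:2]),np.hstack([ims[2],ims[2]*0])]))
s=bot.state(); print(s['tool_pos'],s['wrist_force'],s['width'])
E
```

```text
time_s: 7.0
tool_pos: [0.6366, -0.0567, 0.0412]
orientation: [-0.0, 0.709, 0.705, -0.0]
wrist_force: [0.6, 0.1, -0.9]
width: 0.0197
wrist
rect ((640.6914672851562, -56.156341552734375), (90.81805419921875, 57.70718765258789), 89.46314239501953) bbox [ 196  212  158   90 6623]
pin 454 [[694.24699468 -56.63419169]]
top
rect ((555.43115234375, 224.86663818359375), (66.5782241821289, 81.63263702392578), 65.47479248046875) bbox [184 160  44  47 849]
hole ((572.82763671875, 217.0506591796875), 16.999536514282227) ((572.5982055664062, 217.27818298339844), (32.063419342041016, 32.21510696411133), 122.37944793701172) 41
scene
rect ((666.34912109375, -56.81919860839844), (90.36592864990234, 112.16766357421875), 89.29322814941406) bbox [ 262  260   65   59 1523]
hole ((692.31787109375, -57.469268798828125), 21.521587371826172) ((691.7088623046875, -57.42519760131836), (39.91339874267578, 41.66591262817383), 171.8028106689453) 54
pin 69 [[695.60603032 -57.73442726]]
[ 0.63622122 -0.05610586  0.04122286] [ 0.56879022  0.21287783 -0.43019898] 0.0200307488714078
```

View pics/c2.png

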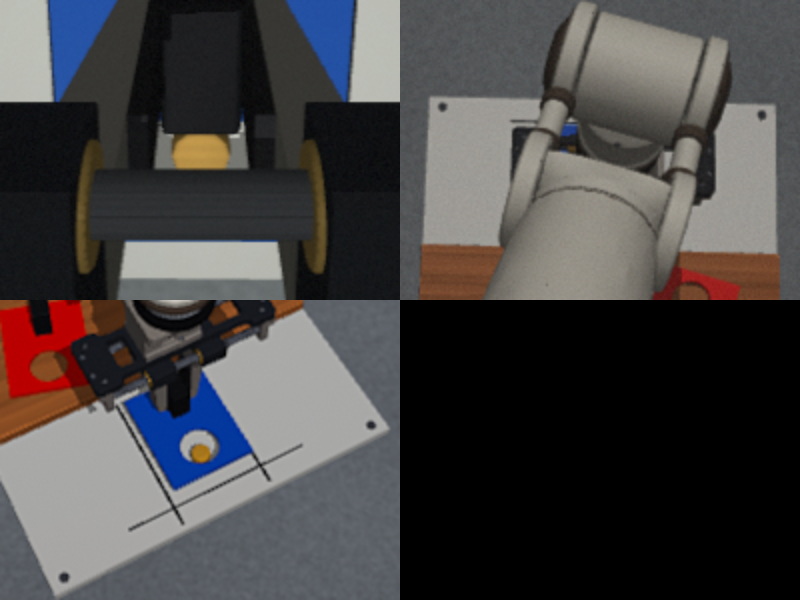

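The scene view shows the pin inside the hole but the plate 4 mm short in x, and the yaw matches the board. I'll shift 4 mm and lower.

```bash
python3 -m pendant '[[-1,0,2,0,0],[-1,0,2,0,0],[-1,0,0,0,0],[-1,0,0,3,0],[-1,0,0,3,0],[-1,0,0,3,0],[-1,0,0,3,0],[-1,0,0,2,0],[-1,0,0,0,0],[-1,0,0,0,0],[-1,0,0,0,0]]'
python3 - <<'E'
from h import *
d=snap('scene','s3.png'); plate(d,.0165,(.67,-.055),0)
E
```

```text
time_s: 8.25
tool_pos: [0.6408, -0.0567, 0.0276]
orientation: [0.0, 0.709, 0.705, 0.0]
wrist_force: [0.2, -0.4, -0.9]
width: 0.0196
rect ((670.5548706054688, -56.62466049194336), (91.33589172363281, 111.72602081298828), 89.39359283447266) bbox [ 263  265   64   59 1518]
hole ((696.0462646484375, -57.729820251464844), 21.23882293701172) ((696.0291748046875, -57.8714599609375), (40.52716064453125, 41.19947814941406), 147.6208038330078) 54
```

View pics/s3.png

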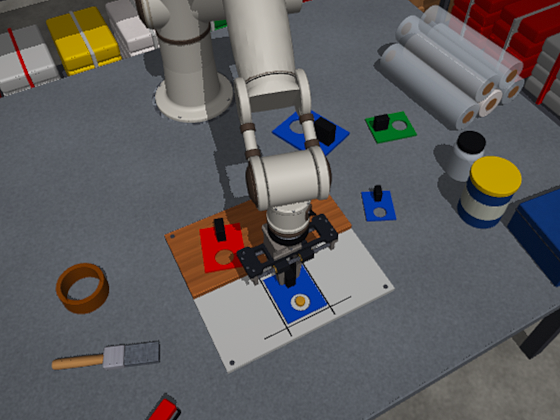

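The hole is centred on the pin at (300,300) to within 0.5 mm. Now I'll release and go straight up.

```bash
python3 -m pendant '[[-1,0,0,0.5,0],[-1,0,0,0,0],[0,0,0,0,0],[0,0,0,0,0],[0,0,0,0,0],[0,0,0,0,0],[0,0,0,0,0],[0,0,0,0,0],[0,0,0,0,0],[0,0,0,-5,0],[0,0,0,-15,0],[0,0,0,-25,0],[0,0,0,-25,0],[0,0,0,-25,0],[0,0,0,-25,0],[0,0,-25,-10,0],[0,0,-35,0,0],[0,0,-35,0,0],[0,0,-35,0,0],[0,0,-35,0,0]]'; python3 -m pendant '[[0,30,-20,0,0],[0,30,-10,0,0],[0,30,0,0,0],[0,30,0,0,0],[0,30,0,0,0],[0,30,0,0,0],[0,30,0,0,0],[0,0,0,0,0],[0,0,0,0,0]]'
python3 - <<'E'
from h import *
ims=[]
for n in ['top','scene']:
    d=snap(n,n+'4.png'); print(n); mm=plate(d,.016,(.67,-.055),0); P=cloud(d)
    e=cv2.erode(mm,np.ones((3,3)))>0; Q=P[e&(d['depth']>0)]; Q=Q[abs(Q[:,2]-.016)<.01]
    c,*_=np.linalg.lstsq(np.c_[Q[:,:2]-Q[:,:2].mean(0),np.ones(len(Q))],Q[:,2],rcond=None); print('tilt deg/height',np.degrees(c[:2]),c[2])
    a=d['img'].astype(int); c=proj(d,[[.694,-.056,.022]])[0]; v,u=np.mgrid[:420,:560]
    k=(np.hypot(u-c[0],v-c[1])<15)&(a[...,0]>a[...,2]+50)&(a[...,0]>100); print('pin',k.sum(),ray(d,[u[k].mean(),v[k].mean()],.022)*1000)
    for r in imaging.regions_of('red_template',n): print('red',r['confidence'],r['position'],r['mask'].sum())
    x,y=np.clip(c.astype(int),[133,100],[426,319]); ims.append(cv2.resize(cv2.cvtColor(d['img'][y-100:y+100,x-133:x+133],cv2.COLOR_RGB2BGR),(399,300)))
cv2.imwrite('pics/c4.png',np.hstack(ims)); s=bot.state(); print(s['time_s'],s['tool_pos'],s['wrist_force'])
E
```

```text
time_s: 10.3
tool_pos: [0.4747, -0.0557, 0.1582]
orientation: [0.001, 0.709, 0.705, 0.0]
wrist_force: [0.2, -1.6, 0.2]
width: 0.0459
time_s: 11.2
tool_pos: [0.4472, 0.1546, 0.1579]
orientation: [0.001, 0.709, 0.706, 0.0]
wrist_force: [0.6, 0.8, 0.3]
width: 0.0461
top
rect ((669.1390380859375, -54.58106231689453), (88.3897705078125, 109.81561279296875), 89.82538604736328) bbox [ 317  110   42   50 1500]
hole ((694.4500122070312, -55.65473937988281), 22.30693817138672) ((694.3505859375, -55.81050491333008), (42.07908248901367, 43.08012008666992), 1.8923789262771606) 54
tilt deg/height [0.03557495 0.06006886] 0.015489412250206811
pin 55 [[693.53044115 -55.77574882]]
red 0.74 [210.9, 379.0] 2033
scene
rect ((670.7730102539062, -56.70542907714844), (91.43109893798828, 111.87322235107422), 89.02030181884766) bbox [ 263  263   64   61 1672]
hole ((695.8543090820312, -57.891178131103516), 21.534137725830078) ((696.047607421875, -57.88393783569336), (40.42649841308594, 41.496246337890625), 171.93865966796875) 54
tilt deg/height [0.13480486 0.02217051] 0.016917512051694096
pin 77 [[696.39877852 -58.12342019]]
red 0.84 [246.4, 219.6] 1754
11.4 [0.44713213 0.15358465 0.15720496] [-0.3872635   0.10820182  0.45379096]
```

View pics/c4.png

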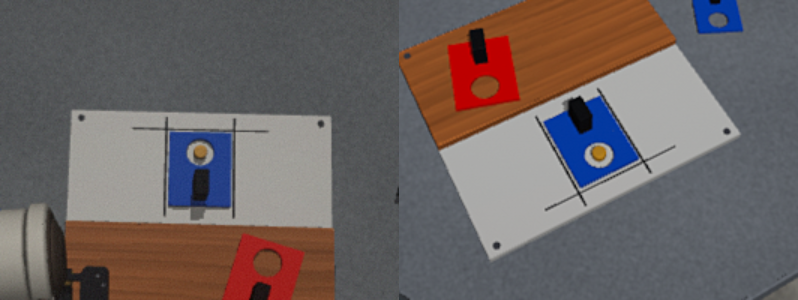

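The blue plate lies flat, centred on the pin and square between the guide lines. The red plate hasn't moved, and the robot is clear, so I'll hand it in.

```bash
python3 -c "
from workcell import job
print(job.sign_off())"
```

```text
the job is handed in; nothing more can be done
None
```

I slid the middle-sized blue template off the deck with less than 1 mm of lift until its hole was over the brass pin. I then lowered it about 14 mm, released it and backed the arm clear. The job was handed in at about 11.4 s of robot time.

Last checks, all from the top and scene cameras:
- **Pin in hole:** the hole centre is within 1 mm of the pin axis in both views.
- **Lying flat:** the plate's top is at 15.5 mm (top view) and 16.9 mm (scene view) against an expected 16 mm, with tilt under 0.2°.
- **Square with the board:** the two views put the plate 0.2° (scene) and 0.7° (top) off the board, so they disagree by about half a degree.
- **Red template:** it was found within 1 pixel of its starting place in the top view.
- **Forces:** wrist readings stayed under 2 N wherever I read them. I did not log them continuously.

No check failed.

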